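Close the pastry-tool canisters with the lids from the pile

ROBOT

A 7-joint arm with a two-finger parallel gripper is mounted at the origin on the work surface. World frame = base frame: x ahead of the robot, y to its left, z up, the work surface at z = 0. Lengths are in m, angles in rad, forces in N, time in s.
With the tool pointing down it reaches from about 0.35 to 0.9 m from the base axis. Payload 19.9 kg.
Tool frame: the origin (TCP) lies between the finger pads; the fingertips stand 19 mm ahead of it and the grasp point (between the pads) is the TCP; z points along the fingers, y is the line along which they close (so a half turn about z gives the same grasp; the last joint's range is limited). The gripper opens to 94 mm and grips with 3 to 60 N. Pads are 16 mm wide; open, the fingers measure 119 mm over their backs; the gripper's body (75 mm by 177 mm) begins 78 mm behind the grasp point.
Start: joints at [-1.333, 0.417, -0.01, 1.614, 0.005, 1.111, -0.053], TCP at [0.172, 0.601, 0.224] pointing down, gripper open.
Joint ranges: [-2.81, 2.81], [-0.39, 2.02], [-1.27, 1.25], [0.06, 2.57], [-1.19, 4.33], [0.19, 2], [-2.82, 2.82]. Speed limits (rad/s): [1.89, 1.89, 2.39, 2.39, 3.01, 3.01, 3.01].

INTERFACE

Orientations are given as a 3x3 rotation matrix whose columns are the frame's x, y, z axes.
In Python, from rig import robot gives the robot as it stands. Calls block until the motion is done:
- robot.move_ptp(position, orientation): joint-space move of the TCP to a pose.
- robot.move_linear(position, velocity=0.15, frame=None, threshold=None): straight line of the TCP; frame=None keeps the orientation; velocity is the mean speed in m/s. With threshold (N) it stops when the force on the tool has changed by that much, and returns True; else False.
- robot.goto_joints(angles): joint-space move.
- robot.gripper_to(opening): finger opening in m; the grip force is fixed at half the most; returns when the fingers have stopped.
- robot.pause(seconds).
- robot.ik(position, orientation): joint angles nearest the present ones, or None.
- robot.get_state(): the state.
- robot.grab_frame(name): name is "side" or "top" or "wrist"; returns the picture (420x560x3 uint8, red, green, blue); there is no depth.
- robot.camera_info(name): a dict with "fx", "fy", "cx", "cy" (pixels), "rvec" (rotation vector, rad) and "tvec" (3), from world to camera coordinates, as OpenCV has them. Camera axes: x right, y down, z forward; pixel columns grow to the right and rows downward; lengths in m; the calibration is good to about 2 mm. The wrist camera is an equidistant fisheye: a pixel r from the principal point sees the ray r / f radians off the axis. A picture is of the moment at which its call begins: read the wrist's pose just before it. camera_info takes no time and is no camera call; for the wrist camera it gives the pose at the moment of the call.
A pose or a line that the arm cannot do raises robot.PlanningError and nothing moves.
- robot.sign_off(): hands the job in; it is judged then, once.
The state is a dict: "time": time; "qpos": joint angles; "joint_vel": joint speeds; "effort": joint torques, N m; "ee_pos": TCP position; "tool_rot": TCP orientation; "force": force on the tool from outside, world axes, zero at the start; "moment": the same for the moment, N m; "opening": finger opening in m; "grasp_force": force on a finger pad.
Only numpy, scipy, OpenCV 4.12 (cv2) and the standard library are available. Lean on these libraries where they do the work, as an engineer would, in place of code of your own. Each camera call takes 0.05 s, during which the arm holds its last target. There are 200 camera calls.

TASK

Clear up after the decorating class: take the pile of wooden lids apart and close each of the four open white canisters with the lid of its own shape and size, fully seated on the rim and lined up with its canister. Set the lids down rather than dropping them, and leave the torch and the sugar shaker standing where they are.

Things in the scene. Friction and masses are not known exactly. Their poses are not given: they have to be found in the camera images.
- lid_rectangular: Loose bamboo lid, pale wood, rectangular, the only oblong one, 50 to 105 g: slab 106 x 62 mm, 16 mm thick, over a grey locating plug 82 x 38 mm, 8 mm thick, centred under it; 24 mm tall in all. Origin: centre of the plug's underside, so the wood spans z = 8 to 24 mm; z up, x along the long (106 mm) side. Starts right way up in the one pile of four lids, at the bottom, its plug on the table.
- lid_square: Loose bamboo lid, pale wood, square, 30 to 65 g: slab 60 x 60 mm, 16 mm thick, over a grey locating plug 36 x 36 mm, 8 mm thick, centred under it; 24 mm tall in all. Origin: centre of the plug's underside, so the wood spans z = 8 to 24 mm; z up, x and y along its sides. Starts right way up in the one pile of four lids, second, on the rectangular lid, up to 0.2 rad turned against it.
- lid_round_large: Loose bamboo lid, pale wood, round, the larger of the two, 24 to 50 g: slab 58 mm in diameter, 16 mm thick, over a grey locating plug 34 mm in diameter, 8 mm thick, centred under it; 24 mm tall in all. Origin: centre of the plug's underside, so the wood spans z = 8 to 24 mm; z up. Starts right way up in the one pile of four lids, third, on the square lid.
- lid_round_small: Loose bamboo lid, pale wood, round, the smaller of the two, 15 to 31 g: slab 46 mm in diameter, 16 mm thick, over a grey locating plug 22 mm in diameter, 8 mm thick, centred under it; 24 mm tall in all. Origin: centre of the plug's underside, so the wood spans z = 8 to 24 mm; z up. Starts right way up in the one pile of four lids, on top of the pile, on the large round lid.
- canister_rectangular: Open white ceramic canister, fixed, rectangular: outside 102 x 58 mm, walls 4 mm, mouth 94 x 50 mm, 60 mm high. Origin: centre of its underside on the table, z up, x along the long (102 mm) side. Its lid's plug enters the mouth with 6 mm play all round; the wood rests on the rim, overhanging 2 mm; seated, the lid's origin is 52 mm above this origin. Small tools lie inside, well below the rim.
- canister_square: Open white ceramic canister, fixed, square: outside 56 x 56 mm, walls 4 mm, mouth 48 x 48 mm, 72 mm high. Origin: centre of its underside on the table, z up, x and y along its sides. Its lid's plug enters the mouth with 6 mm play all round; the wood rests on the rim, overhanging 2 mm; seated, the lid's origin is 64 mm above this origin. Small tools lie inside, well below the rim.
- canister_round_large: Open white ceramic canister, fixed, round, the wider, taller one: outside 54 mm in diameter, walls 4 mm, mouth 46 mm, 80 mm high. Origin: centre of its underside on the table, z up. Its lid's plug enters the mouth with 6 mm play all round; the wood rests on the rim, overhanging 2 mm; seated, the lid's origin is 72 mm above this origin. Small tools lie inside, well below the rim.
- canister_round_small: Open white ceramic canister, fixed, round, the narrower, lower one: outside 42 mm in diameter, walls 4 mm, mouth 34 mm, 56 mm high. Origin: centre of its underside on the table, z up. Its lid's plug enters the mouth with 6 mm play all round; the wood rests on the rim, overhanging 2 mm; seated, the lid's origin is 48 mm above this origin. Small tools lie inside, well below the rim.
- torch: Bystander, not to be moved: a gas kitchen torch standing upright on a round black foot of 66 mm diameter, aluminium body 46 mm in diameter, black head with a steel nozzle reaching 48 mm along its own -x at 114 mm height; 126 mm tall. Loose. Origin: centre of its foot on the table.
- shaker: Bystander, not to be moved: a closed steel sugar shaker, 68 mm in diameter, 95 mm tall, with a domed perforated top. Loose. Origin: centre of its underside on the table.
Not all that is in view belongs to the job. What is shaped like the lid_square but yellow is not meant.

How it is judged:
At the end, for the whole second after the job is handed in: Every lid is at rest, right way up (tilt under 0.08 rad), on the canister of its own shape and size: centred within 10 mm, within 3 mm of its seated height; rectangular and square lids turned at most 0.20 rad against their canisters' sides (any of the matching ways round) (horizontal distance between lid_rectangular and canister_rectangular below 0.01 m and z of lid_rectangular in the frame of canister_rectangular between 0.049 and 0.055 m and angle between each of lid_rectangular, lid_square, lid_round_large, lid_round_small's own z axis and vertical below 0.08 rad and linear speed of each of lid_rectangular, lid_square, lid_round_large, lid_round_small below 0.02 m/s and angular speed of each of lid_rectangular, lid_square, lid_round_large, lid_round_small below 0.2 rad/s and horizontal distance between lid_square and canister_square below 0.01 m and z of lid_square in the frame of canister_square between 0.061 and 0.067 m and horizontal distance between lid_round_large and canister_round_large below 0.01 m and z of lid_round_large in the frame of canister_round_large between 0.069 and 0.075 m and horizontal distance between lid_round_small and canister_round_small below 0.01 m and z of lid_round_small in the frame of canister_round_small between 0.045 and 0.051 m and angle between the x axis of lid_rectangular and the x axis of canister_rectangular, either way round below 0.2 rad and (angle between the x axis of lid_square and the x axis of canister_square, either way round below 0.2 rad or angle between the x axis of lid_square and the y axis of canister_square, either way round below 0.2 rad)); the robot touches nothing.
It fails at once if a lid is dropped, thrown or knocked off: faster than 0.7 m/s with no finger on it (a free fall of about 25 mm) ((linear speed of lid_rectangular above 0.7 m/s and contact force between the fingers and lid_rectangular below 0.05 N) or (linear speed of lid_square above 0.7 m/s and contact force between the fingers and lid_square below 0.05 N) or (linear speed of lid_round_large above 0.7 m/s and contact force between the fingers and lid_round_large below 0.05 N) or (linear speed of lid_round_small above 0.7 m/s and contact force between the fingers and lid_round_small below 0.05 N)).
It fails at once if the torch is shifted by more than 30 mm or tipped over (distance of torch from where it was at the start of the episode above 0.03 m or angle between torch's own z axis and vertical above 0.4 rad).
It fails at once if the shaker is shifted by more than 30 mm or tipped over (distance of shaker from where it was at the start of the episode above 0.03 m or angle between shaker's own z axis and vertical above 0.4 rad).
It also fails if it takes over 104 s, if anything falls off the work surface, if the arm or the gripper's body presses on something with over 40 N, if the wrist force passes 120 N, or if a joint passes its speed limit or range.

## Working session

There is one attempt and no reset: what is moved stays moved. The work goes in short steps, each a Python script; the robot and the scene stay as the last script left them, time stands still between calls to the robot, and variables do not carry over. Pictures are saved under pics/ and viewed, at most 14 in all, crops included, and the job is handed in when it is done.

```bash
ls; mkdir -p pics
python3 - <<'E'
from rig import robot
import cv2
for n in ("top","side"):
    cv2.imwrite(f"pics/{n}0.png",robot.grab_frame(n)[...,::-1]); c=robot.camera_info(n); print(n,c)
print(robot.get_state()["time"])
E
```

```text
pics
top {'fx': 480.30242675228845, 'fy': 480.30242675228845, 'cx': 287.6183680914954, 'cy': 211.62778337949297, 'rvec': array([ 2.13554574, -2.1815676 ,  0.04891793]), 'tvec': array([0.01707229, 0.5414116 , 0.97714469])}
side {'fx': 483.35652757426675, 'fy': 483.35652757426675, 'cx': 275.6001793223234, 'cy': 205.50904626829524, 'rvec': array([ 0.68958733, -2.67829256,  1.09415681]), 'tvec': array([0.46455477, 0.26732093, 0.75062164])}
0.1
```

View pics/top0.png

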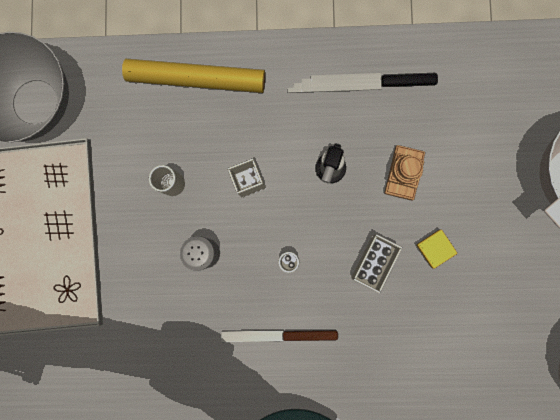

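View pics/side0.png

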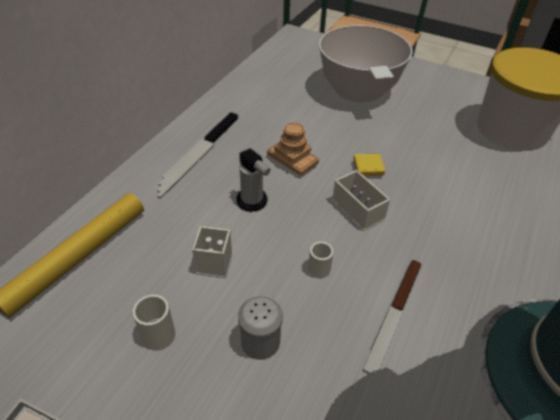

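The top view shows the pile at (405,170), rectangular canister (376,262), square (246,176), large round (162,180) and small round (288,261). The torch is at (331,162), the shaker at (197,252), and the yellow square decoy at (436,248). The side view agrees. Next I'll check the candidates enlarged.

Run:
```python
import cv2,numpy as np
im=cv2.imread("pics/top0.png")
cs=[(405,172),(376,262),(436,248),(246,176),(162,180),(288,261)]
t=[cv2.resize(im[y-33:y+33,x-33:x+33],(264,264),interpolation=cv2.INTER_NEAREST) for x,y in cs]
cv2.imwrite("pics/crops.png",np.vstack([np.hstack(t[:3]),np.hstack(t[3:])]))
```

```text
(no output)
```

View pics/crops.png

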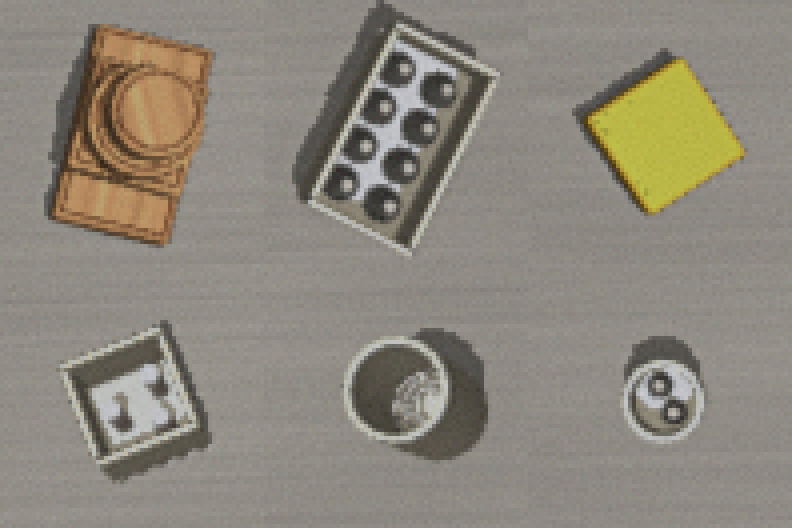

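```bash
cat > h.py <<'E'
from rig import robot
import cv2, numpy as np
def unproj(n,px,z):
    c=robot.camera_info(n); R=cv2.Rodrigues(c["rvec"])[0]
    px=np.atleast_2d(px).astype(float)
    d=np.c_[(px[:,0]-c["cx"])/c["fx"],(px[:,1]-c["cy"])/c["fy"],np.ones(len(px))]@R
    o=-R.T@c["tvec"]
    return (o+d*((z-o[2])/d[:,2])[:,None])[:,:2]
def rect(P):
    (c,(w,h),a)=cv2.minAreaRect((P*1000).astype(np.float32))
    if w<h: w,h,a=h,w,a+90
    return np.array(c)/1000,w,h,np.radians(a)
def circ(P):
    c,r=cv2.minEnclosingCircle((P*1000).astype(np.float32)); return np.array(c)/1000,2*r
def grab(name,n="top"):
    im=robot.grab_frame(n); cv2.imwrite(f"pics/{name}.png",im[...,::-1]); return im
E
python3 - <<'E'
from h import *
im=cv2.imread("pics/top0.png")
K=4
for nm,x,y,z in [("rect",376,262,.06),("sq",246,176,.072),("rl",162,180,.08),("rs",288,261,.056)]:
    x0,y0=x-33,y-33
    cr=cv2.resize(im[y0:y0+66,x0:x0+66],None,fx=K,fy=K,interpolation=cv2.INTER_CUBIC).astype(int)
    m=((cr[...,2]>180)).astype(np.uint8)
    n,l,s,_=cv2.connectedComponentsWithStats(m)
    i=1+np.argmax(s[1:,2]*s[1:,3])   # largest bbox = rim ring
    cs,_=cv2.findContours((l==i).astype(np.uint8),cv2.RETR_EXTERNAL,cv2.CHAIN_APPROX_NONE)
    c=max(cs,key=len)[:,0]
    P=unproj("top",(c+.5)/K-.5+[x0,y0],z)
    print(nm,rect(P) if nm in("rect","sq") else circ(P),"rect:",rect(P)[:3], s[i])
hsv=cv2.cvtColor(im,cv2.COLOR_BGR2HSV)
cr=cv2.resize(im[139:205,372:438],None,fx=8,fy=8,interpolation=cv2.INTER_CUBIC)
g=cv2.GaussianBlur(cv2.cvtColor(cr,cv2.COLOR_BGR2GRAY),(0,0),3)
r=.023*480/(.985-.096)*8
C=cv2.HoughCircles(g,cv2.HOUGH_GRADIENT,1,20,param1=60,param2=12,minRadius=int(r-6),maxRadius=int(r+6))
print(r,C)
for c in C[0][:3]: print(unproj("top",(c[:2]+.5)/8-.5+[372,139],.096))
for c,z in (((331,162),.12),((197,252),.095)): print(unproj("top",c,z))
c=robot.camera_info("top");R=cv2.Rodrigues(c["rvec"])[0];print(-R.T@c["tvec"])
for c in C[0][:1]: cv2.circle(cr,(int(c[0]),int(c[1])),int(c[2]),(255,0,0),1)
cv2.imwrite("pics/pile0.png",cr)
E
```

```text
rect (array([ 0.43754718, -0.16559689]), 79.22611999511719, 32.54955291748047, np.float64(2.6595654231334676)) rect: (array([ 0.43754718, -0.16559689]), 79.22611999511719, 32.54955291748047) [  90   42  102  158 2165]
sq (array([0.60756458, 0.08570496]), 34.297340393066406, 30.415605545043945, np.float64(1.9727625100073103)) rect: (array([0.60756458, 0.08570496]), 34.297340393066406, 30.415605545043945) [  93  102   74   77 2470]
rl (array([0.61046552, 0.25455298]), 52.51050567626953) rect: (array([0.61037427, 0.25425235]), 51.599090576171875, 51.3314323425293) [  80   73  103  103 1434]
rs (array([0.43810913, 0.00486512]), 40.0372428894043) rect: (array([0.43774677, 0.00511011]), 39.565216064453125, 38.80537796020508) [  95   97   80   81 1219]
99.34758155230595 [[[317.5 219.5  95.3]
  [278.5 249.5  97.8]
  [286.5 214.5  95.6]]]
[[ 0.61810737 -0.237312  ]]
[[ 0.61105746 -0.22771743]]
[[ 0.61952445 -0.22996969]]
[[ 0.62559503 -0.08214602]]
[[0.4611933  0.17962506]]
[ 0.45618896 -0.0333669   1.01931743]
```

View pics/pile0.png

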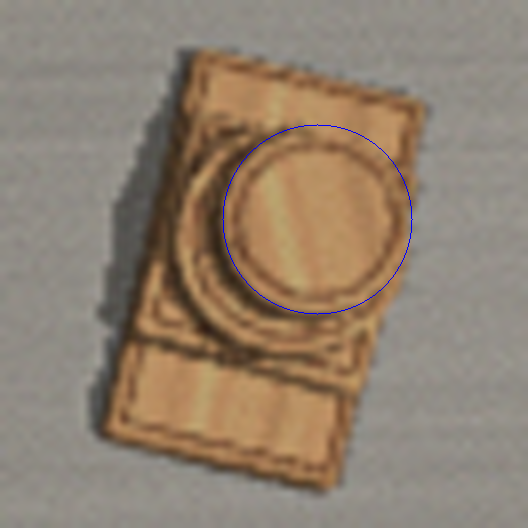

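The fitted circle sits on the small lid's outer edge (centre 317,219 in the crop), and its radius matches 46 mm. The round rims also check out. The rectangular and square rims need a mask on their cream colour.

Run:
```python
from h import *
im=cv2.imread("pics/top0.png").astype(int)
print("table",im[300,180],im[100,200])
for nm,x,y,z in [("rect",376,262,.06),("sq",246,176,.072)]:
  for t in (150,160,170):
    x0,y0=x-33,y-33
    cr=cv2.resize(im[y0:y0+66,x0:x0+66].astype(np.uint8),None,fx=4,fy=4,interpolation=cv2.INTER_CUBIC).astype(int)
    m=((cr[...,2]>t)&(cr[...,2]-cr[...,0]>10)).astype(np.uint8)
    m=cv2.morphologyEx(m,cv2.MORPH_CLOSE,np.ones((9,9),np.uint8))
    n,l,s,_=cv2.connectedComponentsWithStats(m); i=1+np.argmax(s[1:,2]*s[1:,3])
    c=np.argwhere(l==i)[:,::-1]
    print(nm,t,rect(unproj("top",(c+.5)/4-.5+[x0,y0],z)),s[i])
```

```text
table [125 131 136] [134 140 146]
rect 150 (array([ 0.42805106, -0.16970352]), 122.90132141113281, 58.40479278564453, np.float64(2.6536565344648544)) [  47   26  189  233 3989]
rect 160 (array([ 0.43473062, -0.19653015]), 106.57196044921875, 46.346004486083984, np.float64(0.016786973776394674)) [ 138   26   98  218 1526]
rect 170 (array([ 0.42460126, -0.19691902]), 95.19763946533203, 21.54444122314453, np.float64(2.8715687585542065)) [149  55  85 189 972]
sq 150 (array([0.61222839, 0.10231978]), 81.6075668334961, 65.77005767822266, np.float64(1.9206709792168195)) [  35   56  162  144 3668]
sq 160 (array([0.60249225, 0.07147008]), 70.2868881225586, 35.656070709228516, np.float64(2.6786050275567166)) [ 101   72   95  128 1138]
sq 170 (array([0.60103442, 0.07164003]), 67.75122833251953, 33.98157501220703, np.float64(2.644221620512976)) [101  78  95 121 793]
```

Run:
```python
from h import *
im=cv2.imread("pics/top0.png")
out=[]
for nm,x,y,z in [("rect",376,262,.06),("sq",246,176,.072)]:
  for t in (160,166,172):
    x0,y0=x-33,y-33
    cr=cv2.resize(cv2.GaussianBlur(im,(0,0),.5)[y0:y0+66,x0:x0+66],None,fx=4,fy=4,interpolation=cv2.INTER_CUBIC)
    m=(cr[...,2]>t).astype(np.uint8)
    n,l,s,_=cv2.connectedComponentsWithStats(m); k=[i for i in range(1,n) if s[i,4]>150]
    c=np.argwhere(np.isin(l,k))[:,::-1]
    q=rect(unproj("top",(c+.5)/4-.5+[x0,y0],z)); print(nm,t,q)
  v=cr.copy(); b=cv2.boxPoints(cv2.minAreaRect(c.astype(np.float32)))
  v=cv2.resize(v,None,fx=1.5,fy=1.5); cv2.polylines(v,[np.int32(b*1.5)],True,(0,0,255),1); out.append(v)
cv2.imwrite("pics/rims.png",np.hstack(out))
```

```text
rect 160 (array([ 0.43187701, -0.17175464]), 102.0128173828125, 57.106666564941406, np.float64(2.6481956560706195))
rect 166 (array([ 0.43208585, -0.17153333]), 101.12611389160156, 56.68177795410156, np.float64(2.6448093135865296))
rect 172 (array([ 0.4321489 , -0.17165565]), 100.3036117553711, 56.237464904785156, np.float64(2.6481819407910057))
sq 160 (array([0.61221515, 0.08898624]), 55.72346115112305, 55.69053268432617, np.float64(1.9178997603655104))
sq 166 (array([0.61214014, 0.08882483]), 55.07843017578125, 55.045501708984375, np.float64(1.920663988418958))
sq 172 (array([0.61206232, 0.08871225]), 54.484413146972656, 54.41666793823242, np.float64(1.9223403817461358))
```

View pics/rims.png

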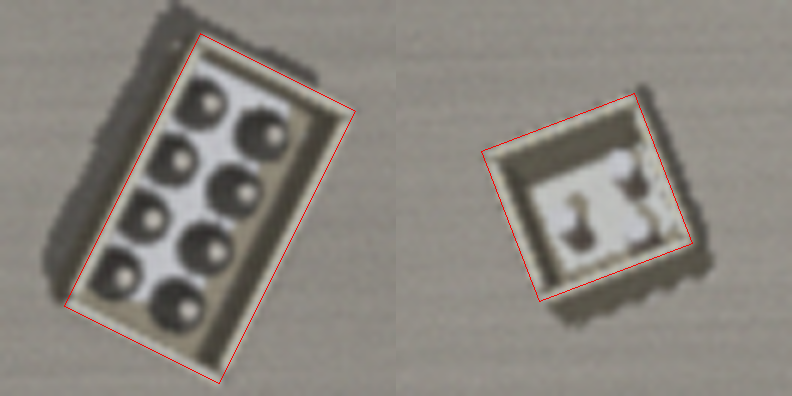

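The boxes sit exactly on both rims (100 x 56 mm and 55 x 55 mm, as they should). Now the first lid, the small round one.

```bash
cat >> h.py <<'E'
CAN=dict(rect=((.4320,-.1716),2.648,.052),sq=((.6121,.0888),1.9206,.064),rl=((.6104,.2544),None,.072),rs=((.4379,.0050),None,.048))
H=.028; ZC=.24
def rot(yaw):  # tool down, tool x along yaw (fingers close across yaw)
    c,s=np.cos(yaw),np.sin(yaw); return np.array([[c,s,0],[s,-c,0],[0,0,-1.]])
def curyaw(): r=robot.get_state()["tool_rot"]; return np.arctan2(r[1,0],r[0,0])
def near(yaw,p,step=np.pi):  # feasible equivalent yaw with least last-joint travel
    q=robot.get_state()["qpos"]; best=None
    for k in range(4):
        j=robot.ik(p,rot(yaw+k*step))
        if j is not None:
            d=abs(j[6]-q[6])
            if best is None or d<best[0]-1e-3: best=(d,yaw+k*step)
    return best[1]
def st(t=""):
    s=robot.get_state(); print(t,"t%.1f"%s["time"],np.round(s["ee_pos"],4),"open%.4f F%.1f"%(s["opening"],s["grasp_force"]),np.round(s["force"],1))
def pick(xy,yaw,base,step=np.pi,first=False):
    p=[*xy,ZC]; yaw=near(yaw,p,step)
    if first: robot.move_ptp(p,rot(yaw))
    else: robot.move_linear(p,.25,rot(yaw))
    robot.gripper_to(.094)
    robot.move_linear([*xy,base+H],.12)
    robot.gripper_to(0); st("gripped")
    robot.move_linear([*xy,base+H+.03],.06)
    robot.move_linear(p,.2); st("lifted"); return yaw
def place(xy,yaw,seat,w,step=np.pi,h=H):
    p=[*xy,ZC]; yaw=near(yaw,p,step)
    robot.move_linear(p,.25,rot(yaw))
    robot.move_linear([*xy,seat+h+.012],.15)
    hit=robot.move_linear([*xy,seat+h-.003],.02,None,4.); st("down hit=%s"%hit)
    robot.gripper_to(min(w+.02,.094)); robot.move_linear(p,.2); st("placed")
E
python3 - <<'E'
from h import *
print(curyaw())
pick((.6181,-.2373),curyaw(),.072,first=True)
c,_,z=CAN["rs"]; place(c,curyaw(),z,.046)
grab("top1"); print(robot.get_state()["time"])
E
```

```text
2.8627883812383006
gripped t5.8 [ 0.6181 -0.2373  0.1   ] open0.0454 F30.0 [-0.2 -0.5 -0.5]
lifted t7.1 [ 0.6178 -0.2368  0.2387] open0.0451 F30.0 [ 0.  -0.6 -0.1]
down hit=True t10.5 [0.4376 0.005  0.0755] open0.0452 F30.0 [0.3 0.3 0.3]
placed t12.0 [0.4375 0.0051 0.2394] open0.0664 F0.0 [-1.  -0.2 -1.1]
12.0833
```

View pics/top1.png

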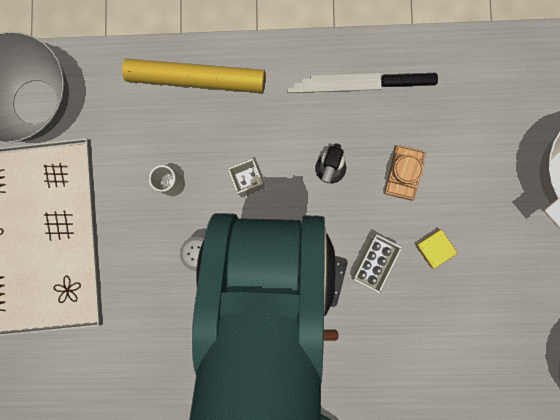

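The small lid is on its canister, stopping at the expected height. The pile at (405,170) is clear of the arm, so I can measure the large round lid.

Run:
```python
from h import *
im=cv2.imread("pics/top1.png")
cr=cv2.resize(im[139:205,372:438],None,fx=8,fy=8,interpolation=cv2.INTER_CUBIC)
g=cv2.GaussianBlur(cv2.cvtColor(cr,cv2.COLOR_BGR2GRAY),(0,0),3)
r=.029*480/(1.019-.072)*8
C=cv2.HoughCircles(g,cv2.HOUGH_GRADIENT,1,8,param1=60,param2=10,minRadius=int(r-5),maxRadius=int(r+5))[0]
print(r,C[:4])
print(unproj("top",(C[:4,:2]+.5)/8-.5+[372,139],.072))
cv2.circle(cr,(int(C[0,0]),int(C[0,1])),int(C[0,2]),(255,0,0),1)
cv2.imwrite("pics/pile1.png",cr)
```

```text
117.59239704329462 [[291.5 238.5 114.5]
 [300.5 225.5 117. ]
 [286.5 258.5 113.6]
 [286.5 230.5 116.9]]
[[ 0.61774325 -0.23606015]
 [ 0.6209298  -0.23839378]
 [ 0.61278578 -0.2346349 ]
 [ 0.61977331 -0.23491806]]
```

View pics/pile1.png

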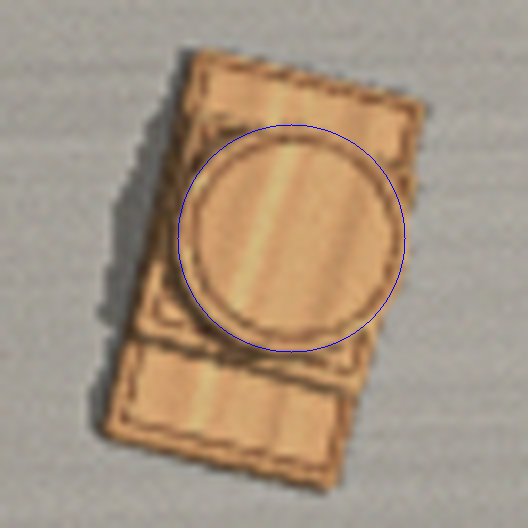

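The circle fits the lid outline (inner ring centred near 293,236), so I'll pick it.

Run:
```python
from h import *
pick((.6181,-.2363),curyaw(),.048)
c,_,z=CAN["rl"]; place(c,curyaw(),z,.058)
im=grab("top2"); print(robot.get_state()["time"])
im=im[...,::-1]
a=cv2.resize(im[139:205,372:438],None,fx=6,fy=6,interpolation=cv2.INTER_CUBIC)
b=cv2.resize(im[228:294,255:321],None,fx=6,fy=6,interpolation=cv2.INTER_CUBIC)
cv2.imwrite("pics/v2.png",np.hstack([a,b]))
```

```text
gripped t16.6 [ 0.6181 -0.2363  0.076 ] open0.0575 F30.0 [ 0.4  0.2 -0. ]
lifted t18.1 [ 0.6177 -0.2359  0.2387] open0.0573 F30.0 [ 0.1 -0.1  0. ]
down hit=True t21.8 [0.6104 0.2544 0.0995] open0.0575 F30.0 [1.5 0.5 2.4]
placed t23.1 [0.6098 0.2545 0.2388] open0.0780 F0.0 [-1.1 -0.8  0.6]
23.2
```

View pics/v2.png

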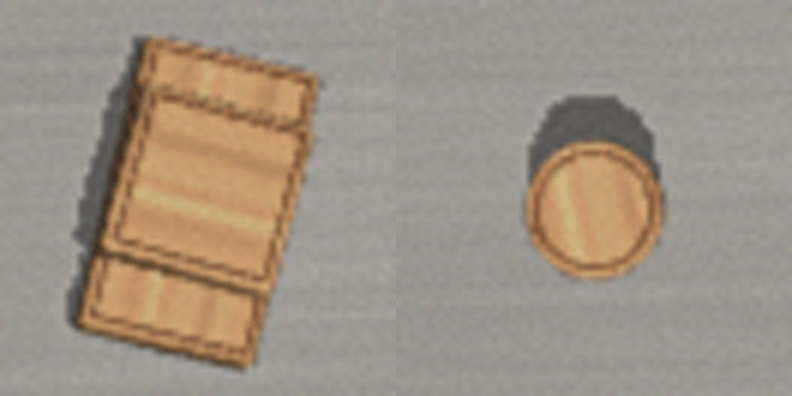

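The left crop shows the square lid on the rectangular one, with its inset ring's corners near (156,97), (298,133), (266,280) and (118,240). The right crop shows the small lid seated, concentric with its canister.

Run:
```python
from h import *
im=cv2.imread("pics/top2.png")
c=np.array([[156,97],[298,133],[266,280],[118,240.]])
P=unproj("top",(c+.5)/6-.5+[372,139],.048)
e=np.roll(P,-1,0)-P; an=np.degrees(np.arctan2(e[:,1],e[:,0]))%90
xy=P.mean(0); print(xy,np.linalg.norm(e,axis=1),an)
# seated small and large lids: wood mask centres
hsv=cv2.cvtColor(im,cv2.COLOR_BGR2HSV)
m=((hsv[...,1]>85)&(hsv[...,0]<22)).astype(np.uint8)
for nm,x,y,z in(("rs",288,261,.072),):
    k=np.argwhere(m[y-25:y+25,x-25:x+25])[:,::-1]+[x-25,y-25]; print(nm,circ(unproj("top",k,z)),CAN[nm][0])
# square outline vs joint wood silhouette
yaw=np.radians(np.mean(an)); 
pick(xy,yaw,.024,np.pi/2)
c,y,z=CAN["sq"]; place(c,y,z,.060,np.pi/2)
im=grab("top3")[...,::-1]; print(robot.get_state()["time"])
a=cv2.resize(im[139:205,372:438],None,fx=6,fy=6,interpolation=cv2.INTER_CUBIC)
b=cv2.resize(im[147:213,129:195],None,fx=6,fy=6,interpolation=cv2.INTER_CUBIC)
cv2.imwrite("pics/v3.png",np.hstack([a,b]))
```

```text
[ 0.61898887 -0.23803984] [0.04899368 0.05137149 0.05107666 0.05069471] [73.82699912 75.57506395 73.09171811 73.24866109]
rs (array([0.43747882, 0.00575046]), 45.07884216308594) (0.4379, 0.005)
gripped t28.1 [ 0.619 -0.238  0.052] open0.0602 F29.9 [ 0.6 -0.1  1.4]
lifted t29.7 [ 0.6187 -0.2376  0.2387] open0.0597 F29.9 [ 0.4  0.5 -0.9]
down hit=True t32.8 [0.6121 0.0888 0.0917] open0.0594 F29.9 [-0.1  0.   4.8]
placed t34.3 [0.6116 0.089  0.2389] open0.0798 F0.0 [-0.2  0.1 -0.3]
34.3167
```

View pics/v3.png

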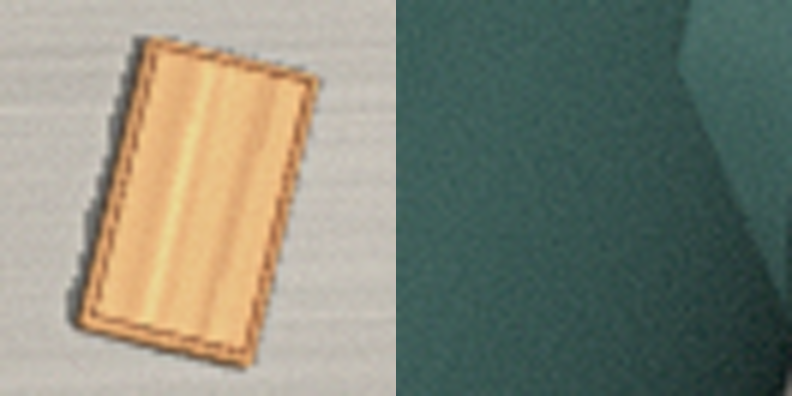

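The rectangular lid is alone now, unmoved, with clean edges. I'll measure it by mask, check the size, then pick and place it.

```bash
cat >> h.py <<'E'
def wood(im,x,y,z,hw=32):
    hsv=cv2.cvtColor(cv2.resize(im[y-hw:y+hw,x-hw:x+hw],None,fx=4,fy=4,interpolation=cv2.INTER_CUBIC),cv2.COLOR_BGR2HSV)
    m=((hsv[...,1]>85)&(hsv[...,0]<22)).astype(np.uint8)
    n,l,s,_=cv2.connectedComponentsWithStats(m); i=1+np.argmax(s[1:,4])
    return unproj("top",(np.argwhere(l==i)[:,::-1]+.5)/4-.5+[x-hw,y-hw],z)
E
python3 - <<'E'
from h import *
xy,w,h,a=rect(wood(cv2.imread("pics/top3.png"),405,172,.024)); print(xy,w,h,a)
assert 100<w<112 and 56<h<68
pick(xy,a,0.)
c,y,z=CAN["rect"]; place(c,y,z,.062)
robot.move_linear([.45,.35,.3],.25); im=grab("top4")[...,::-1]
print(robot.get_state()["time"])
for nm,x,y in(("rect",376,262),("sq",246,176),("rl",162,180),("rs",288,261)):
    P=wood(im,x,y,CAN[nm][2]+.024); print(nm,CAN[nm][:2],rect(P) if nm in("rect","sq") else circ(P))
E
```

```text
[ 0.61824567 -0.23868037] 106.18671417236328 62.33989334106445 2.872206452477226
gripped t38.7 [ 0.6183 -0.2387  0.028 ] open0.0617 F30.0 [ 0.4 -0.3  0.5]
lifted t40.5 [ 0.6178 -0.2384  0.2388] open0.0621 F30.0 [ 0.3  0.8 -0.4]
down hit=True t43.1 [ 0.432  -0.1715  0.0797] open0.0617 F30.0 [0.7 0.3 1.6]
placed t44.6 [ 0.4316 -0.1713  0.2392] open0.0820 F0.0 [ 0.  -0.2  0.5]
46.9333
rect ((0.432, -0.1716), 2.648) (array([ 0.43388705, -0.17012881]), 105.72298431396484, 62.73216247558594, np.float64(2.6445890035853528))
sq ((0.6121, 0.0888), 1.9206) (array([0.61139697, 0.08756779]), 61.416473388671875, 59.983699798583984, np.float64(0.3372109552539463))
rl ((0.6104, 0.2544), None) (array([0.60810919, 0.25265062]), 60.90840148925781)
rs ((0.4379, 0.005), None) (array([0.43733905, 0.00556096]), 45.69281768798828)
```

View pics/top4.png

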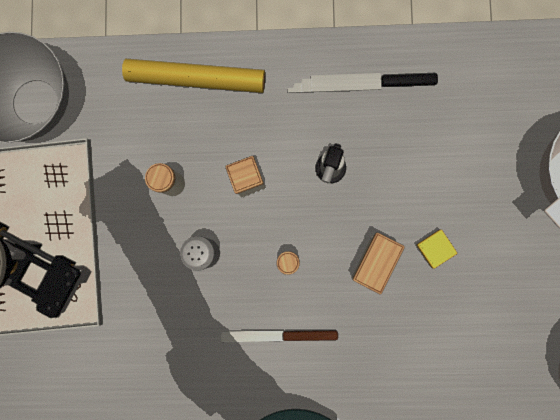

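From the top, all four lids are concentric within 3 mm and aligned, and the torch and shaker haven't moved. I'll check from the side for tilt.

```bash
python3 -c "
from h import *
im=grab('side4','side')[...,::-1]; cv2.imwrite('pics/side4c.png',cv2.resize(im[130:380,110:430],None,fx=2.3,fy=2.3,interpolation=cv2.INTER_CUBIC))"
```

```text
(no output)
```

View pics/side4c.png

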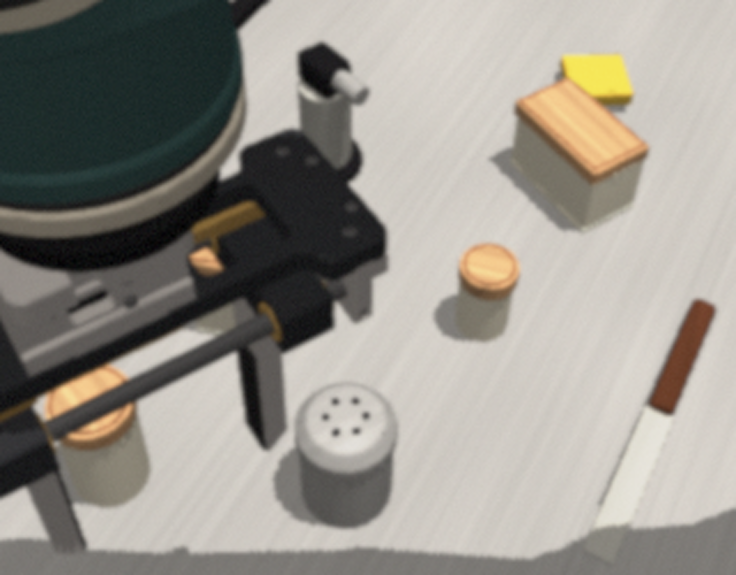

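The rectangular lid (580,130), small round (488,268) and large round (92,405) sit flat on their rims. The square one is hidden by the arm, but its stop height and its top-view outline both fit a seated lid. Handing in.

```bash
python3 -c "
from rig import robot
print(robot.sign_off())"
```

```text
the job is handed in; nothing more can be done
None
```

I placed all four lids on their own canisters, each within about 3 mm of centre and turned the right way, left the torch and shaker where they stood, and handed the job in at about 47 s; the hand-in gave no verdict, and the square lid's seating was judged from its stop height and the top view only.

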